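# Set the shut spring vice to its loading position

## Robot

A 6-joint arm with a two-finger parallel gripper is mounted at the origin on a cart in front of the work surface, level with it; the furniture and walls round the work are solid. World frame = base frame: x ahead of the robot, y to its left, z up, the work surface at z = 0. Lengths are in mm, angles in rad, forces in N, time in s.
With the tool pointing down it reaches from about 275 to 750 mm from the base axis. Payload 10.2 kg.
Tool frame: the origin (TCP) lies between the finger pads; the fingertips stand 8 mm ahead of it and the grasp point (between the pads) lies 11 mm behind it; z points along the fingers, x is the direction in which the jaws open and shut, and the axes are right-handed (so a half turn about z gives the same grasp; the last joint's range is limited). The gripper opens to 85 mm and grips with 20 to 120 N. Pads are 22 mm wide; open, the fingers measure 114 mm over their backs; the gripper's body (76 mm by 85 mm) begins 54 mm behind the grasp point. The pads swing forward as they close: fully open they stand 13 mm farther back than shut.
Start: joints at [-0.223, 0.313, 1.498, -0, 1.331, -0.223], TCP at [525.006, -0.014, 239.294] pointing down, gripper open.
Joint ranges: [-2.94, 2.94], [-0.97, 2.17], [0.19, 2.56], [-1.23, 4.37], [0.02, 3.11], [-2.88, 2.88]. Speed limits (rad/s): [2.39, 2.39, 3.01, 3.14, 3.14, 3.14].

## Interface

Orientations are given as a unit quaternion [w, x, y, z].
In Python, from rig import sense, eyes, ctrl gives the robot as it stands.
- The arm moves only by the tool move_arm, never from a script. Its argument "rows" is a list that holds one entry, the list of rows, each a list of 5 numbers: the shift along the tool's x, y, z in mm, then the turn about the tool's z in units of 6 degrees (1.0 is 6 degrees), then the gripper command: -1 is shut, 1 is fully open, values between are in proportion. In form: [[[dx, dy, dz, roll, jaw], ...]]. A call has 1 to 12 rows; each row is the pose to reach, as a shift and turn from the pose measured when the call began, along the tool's axes at that moment; what a row does not reach only later rows make up. A row lasts 1/8 s, in which the tool goes at most 62.5 mm and 10.7 degrees, less where a joint would pass 70% of its speed; a pose out of reach is approached as far as the arm can. A call with a gripper value outside its range is refused whole. The fingers move at their own pace and stop on an object; "squeeze" is the grip in N (left out, the last holds). Time passes only in rows, so rows that repeat a pose let the fingers close. It gives the time, the measured TCP pose, the force and the opening at its end, in the units of the state.
- sense(): the state, without advancing time (a new reading comes with each control period).
- eyes.capture(name): name is "scene" or "side" or "wrist"; returns a dict with "color" (420x560x3 uint8, blue, green, red), "vertical_fov" (degrees; the focal length in pixels is half the picture's height over the tangent of half this angle, whatever the lens; pixels are square), "cx", "cy" (the principal point, pixels), "k1" (the pictures are not rectified: a ray, as slopes to the right and down, at radius r is drawn at 1 + k1 r^2 times it, then the intrinsics apply), "xyz" and "attitude" of the camera in the world. Camera axes: x right, y down, z forward; pixel columns grow to the right and rows downward; lengths in mm; the calibration is good to about 2 mm. A picture is of the moment at which its call begins. There is no depth.
- ctrl.finish_job(): hands the job in, once; it reports no verdict.
The state is a dict: "time_s": time; "joints": joint angles; "dq": joint speeds; "tau": joint torques, N m; "eef_pos": TCP position; "ee_rot": TCP orientation; "force": force on the tool from outside, world axes, zero at the start; "wrist_torque": the same for the moment, N m; "grip_width": opening from 0.0 (shut) to 1.0 (fully open).
Only numpy, scipy, OpenCV 4.12 (cv2) and the standard library are available. Lean on these libraries where they do the work, as an engineer would, in place of code of your own. Each camera call takes 0.05 s, during which the arm holds its last target. There are 200 camera calls.

## Task

Two spring vices stand on the deck: one is already latched half open for loading, the other is shut. With the fingertips, push the tall sliding jaw of the shut vice by its front face all the way back to its stop, then let it spring back so that it catches on its stop pin, half open like the other. Do not grip the jaw, do not touch its back or the pin, and leave the other vice and everything lying about alone.

Things in the scene. Friction and masses are not known exactly. Their poses are not given: they have to be found in the camera images.
- vice_a: the shut spring vice, fixed to the deck: dark base plate 186 (x) x 80 (y) x 10 mm. Origin on the deck under the plate (the plate reaches from x -90 to +96 mm); its x axis points along the slide, in the direction in which the jaw is pushed; z is up. At its front a fixed low jaw (x -88 to -66, 64 mm wide, top 30 mm above the deck), then the tall sliding jaw, then a bridge (x 25 to 45, top 49 mm) carrying the stop pin
- jaw_a (a joint): position of the sliding jaw of the shut vice along the vice's x, metres: 0 = shut against the fixed jaw, 0.060 = hard stop. A damped spring (25 N s/m) drives it towards 0 with 5 N when shut, 10 N at the stop. When it is pushed past about 0.035 the sprung stop pin drops by itself behind a tooth on the slide; once let go, the jaw returns only to 0.030 and is latched there. Nothing need be done to the pin
- face_a (a point): middle of the pushing surface on the front of that sliding jaw (moves with it), 52 mm above the deck; axes as the vice. The jaw is a 64 mm wide, 19 mm thick upright block whose top is 70 mm above the deck; its front is free above the fixed jaw, from 30 to 70 mm. It is pushed along +x of the vice; the dark plate on its back is not to be touched
- pin_a (a joint): lift of its stop pin, metres: 0 = down, up to about 0.010 when the tooth passes under it
- pintop_a (a point): top of the round black head (diameter 18 mm) of its stop pin, 64 mm above the deck when down
- vice_b: the other vice, of the same make and size, which already stands open with its jaw latched; origin and axes likewise
- jaw_b (a joint): position of the other vice's jaw, same scale; latched at 0.030 from the start
- hot_bar: copper bar 21x85x22 mm lying flat, bystander; origin at the centre of its underside
- weight: brass test weight 22x22x36 mm, bystander; origin at the centre of its underside
- conn_box: black connector box with white cover 44x62x30 mm, bystander; origin at the centre of its underside
- clip_tin: shallow round tin, diameter 55, 16 mm high, bystander; origin at the centre of its underside
- reel_a: flat reel, diameter 64, 12 mm high, bystander; origin at the centre of its underside
- tweezers_b: tweezers on edge 14x120x17 mm, bystander; origin at the centre of its underside

How it is judged (in metres and radians):
On the way:
1. the jaw of the shut vice is pushed back to its stop (value of joint jaw_a above 0.054 m), for 0.05 s.
At the end, for the whole second after the job is handed in: the pushed jaw rests latched half open on its dropped stop pin (joint 26 to 34 mm, still, pin lifted less than 3 mm), and the other jaw is still latched likewise (value of joint jaw_a between 0.026 and 0.034 m and value of joint jaw_b between 0.026 and 0.034 m and velocity of joint jaw_a between -0.01 and 0.01 m/s and value of joint pin_a below 0.003 m); the robot touches nothing.
It fails at once if the other vice is touched (over 1 N) or its jaw moved (contact force between any of the fingers, the arm and vice_b above 1 N or value of joint jaw_b below 0.025 m or value of joint jaw_b above 0.036 m).
It fails at once if the jaw is gripped: its back is touched (over 1 N) (contact force between any of the fingers, the arm and jaw_a_c2 above 1 N).
It fails at once if the stop pin is touched (over 1 N) or pulled up by hand (over 13 mm) (value of joint pin_a above 0.013 m or contact force between any of the fingers, the arm and pin_a above 1 N).
It fails at once if a bystander is moved more than 15 mm (distance of any of hot_bar, weight, conn_box, clip_tin, reel_a, tweezers_b from where it was at the start of the episode above 0.015 m).
It also fails if it takes over 38 s, if anything falls off the work surface, if the arm or the gripper's body presses on something with over 40 N, if the wrist force passes 120 N, or if a joint passes its speed limit or range.

## Working session

There is one attempt and no reset: what is moved stays moved. The work goes in short steps, Python scripts to look and compute and a tool call to move; the robot and the scene stay as the last step left them, time stands still between calls to the robot, and variables do not carry over. Pictures are saved under pics/ and viewed, about 8 in all and at most 12, crops included, and the job is handed in when it is done.

Besides the shell and the picture viewer there is one more tool, called as name(argument=value, ...) on one line, values as JSON. move_arm: Moves the arm, as the interface text tells. Its arguments: {"type":"object","properties":{"rows":{"type":"array","items":{"type":"array","items":{"type":"array","items":{"type":"number"}}}},"squeeze":{"type":"number"}},"required":["rows"]}

```bash
mkdir -p pics; cat > h.py <<'E'
import numpy as np, cv2
from rig import sense, eyes, ctrl
from scipy.spatial.transform import Rotation as R
def cap(n,f):
    c=eyes.capture(n); cv2.imwrite('pics/'+f,c['color']); np.save('pics/'+f[:-4]+'.npy',c,allow_pickle=True); return c
def load(f): return np.load('pics/'+f+'.npy',allow_pickle=True).item()
def K(c):
    f=c['color'].shape[0]/2/np.tan(np.radians(c['vertical_fov'])/2)
    return np.array([[f,0,c['cx']],[0,f,c['cy']],[0,0,1.]])
def Rc(c):
    a=np.array(c['attitude'],float)
    return R.from_quat(a[[1,2,3,0]]).as_matrix() if a.size==4 else a.reshape(3,3)
def onplane(c,uv,z):
    uv=np.array(uv,float).reshape(-1,1,2)
    p=cv2.undistortPoints(uv,K(c),np.array([c['k1'],0,0,0,0.]))[:,0]
    d=np.c_[p,np.ones(len(p))]@Rc(c).T; o=np.array(c['xyz'])
    return o+d*((z-o[2])/d[:,2])[:,None]
def proj(c,P):
    X=(np.atleast_2d(P)-np.array(c['xyz']))@Rc(c); return cv2.projectPoints(X,np.zeros(3),np.zeros(3),K(c),np.array([c['k1'],0,0,0,0.]))[0][:,0]
E
python3 - <<'E'
from h import *
for n in ['scene','side','wrist']:
    c=cap(n,n+'0.png'); print(n,c['xyz'],c['attitude'],c['vertical_fov'],c['k1'])
print(sense())
E
```

```text
scene [-150.38447494  913.3552582   778.08899606] [ 0.15391695 -0.25423582  0.83372223 -0.4653826 ] 43.90763839696389 0.0022333841090136255
side [ 124.33159251 1336.57522308  907.40379721] [ 0.06966238 -0.12148445  0.86091618 -0.48909304] 47.23931084562385 0.016141120348930525
wrist [524.63865046  71.02687889 372.95034316] [ 1.42463203e-01  9.89799403e-01  4.43266788e-05 -1.17312721e-03] 69.90394578476216 -0.008874427923121361
{'time_s': 0.15, 'joints': array([-2.23396655e-01,  3.13363646e-01,  1.49824285e+00,  1.64070127e-05,
        1.33100523e+00, -2.23410252e-01]), 'dq': array([ 1.07846144e-04, -1.96068906e-03, -2.23283333e-03, -6.73905144e-04,
        3.15743937e-05, -1.03805294e-03]), 'tau': array([ 1.79854873e-03, -4.12368500e+01, -2.59796566e+01, -1.57318855e-04,
        3.17765021e-03, -3.62555340e-05]), 'eef_pos': array([5.24821556e+02, 3.41727236e-02, 2.38852375e+02]), 'ee_rot': array([-1.20657648e-04,  9.99999870e-01,  4.84614562e-06, -4.95109517e-04]), 'force': array([-0.28110792, -0.55899081, -0.9123924 ]), 'wrist_torque': array([ 0.06275031, -0.02248986, -0.0256798 ]), 'grip_width': 1.0007165071849424}
```

View pics/scene0.png

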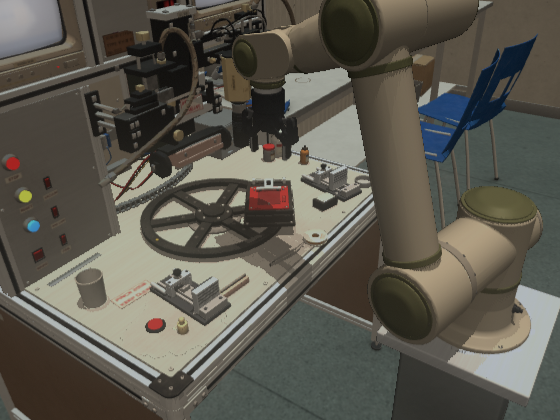

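View pics/side0.png

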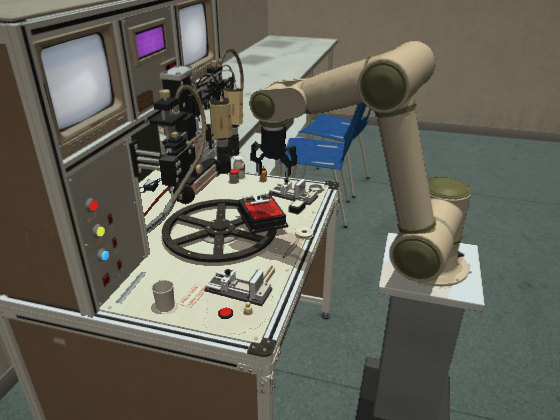

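View pics/wrist0.png

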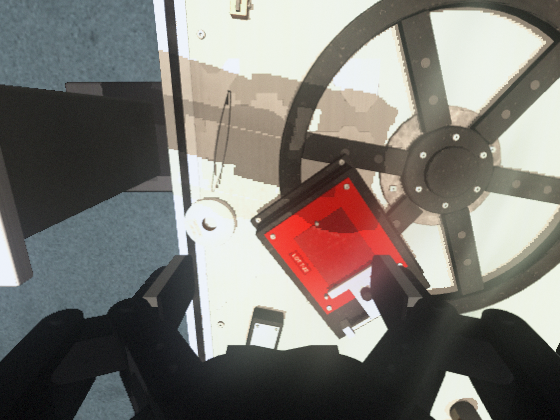

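The scene and side views show two vices. One is at scene px (190,292) on the robot's left, the other at about (332,180) on its right. The wrist view shows neither. I'll enlarge both to see which one is shut.

```bash
python3 - <<'E'
from h import *
s=load('scene0');d=load('side0')
A=s['color'][255:335,140:260];B=s['color'][150:220,290:395]
C=d['color'][255:325,195:300];D=d['color'][170:220,250:340]
f=lambda i:cv2.resize(i,(400,290),interpolation=cv2.INTER_CUBIC)
cv2.imwrite('pics/crops.png',np.vstack([np.hstack([f(A),f(B)]),np.hstack([f(C),f(D)])]))
print(onplane(s,[(190,292),(332,180),(270,192)],10).round(), onplane(d,[(240,285),(293,192)],10).round())
E
```

```text
[[ 552.  286.   10.]
 [ 551. -356.   10.]
 [ 670. -189.   10.]] [[ 545.  286.   10.]
 [ 543. -335.   10.]]
```

View pics/crops.png

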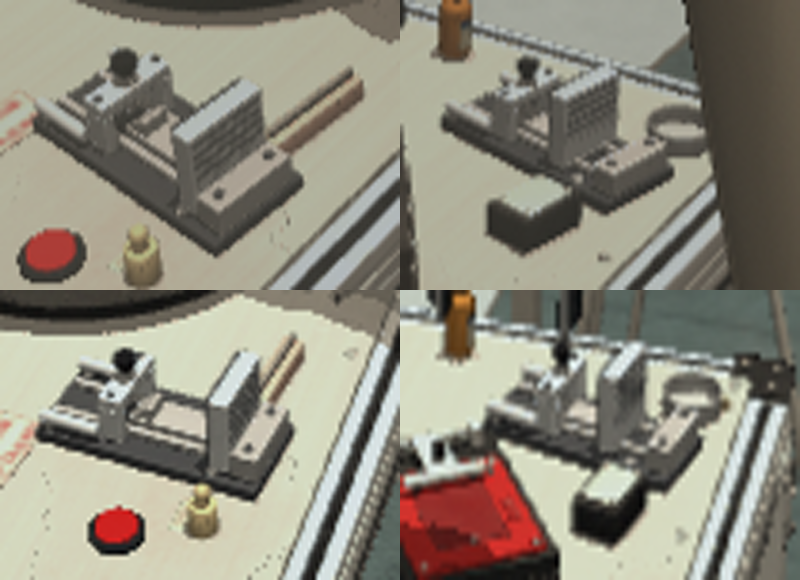

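The left vice, near (550,286), is shut, so it is vice_a, with its slide pointing roughly along world +x. The right one has a gap at its front, so it is vice_b. The copper bar lies on the -y side of vice_a and the weight on the +y side. I'll bring the wrist camera over vice_a and shut the gripper.

move_arm(rows=[[[5,-50,0,0,-1],[10,-100,0,0,-1],[20,-150,0,0,-1],[25,-200,0,0,-1],[25,-215,0,0,-1],[25,-215,0,0,-1],[25,-215,0,0,-1]]])

```text
time_s: 1.02
eef_pos: [549.9, 213.7, 238.9]
ee_rot: [0.0, 1.0, -0.001, -0.001]
force: [-1.4, 1.3, -0.3]
grip_width: -0.001
```

```bash
python3 - <<'E'
from h import *
c=cap('wrist','w1.png'); print(sense()['eef_pos'],sense()['grip_width'],sense()['dq'].round(3))
cv2.imwrite('pics/w1b.png',cv2.resize(c['color'],(800,600),interpolation=cv2.INTER_CUBIC))
E
```

```text
[549.98906138 213.67289495 238.97158513] 0.004165180705040845 [ 0.001  0.    -0.001  0.     0.001  0.002]
```

View pics/w1b.png

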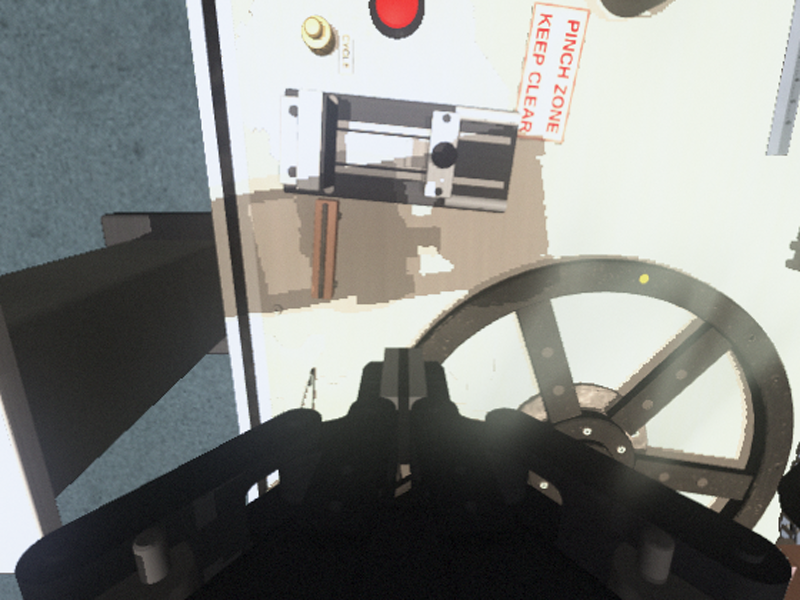

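The wrist view (800x600) shows vice_a at (283–518, 90–212), its pin head at (444,155) and the bright jaw/front at (297–325). The red button is near (397,10) and the weight near (318,35). I'll enlarge it to get precise edges.

```bash
python3 - <<'E'
from h import *
c=load('w1');im=c['color'][50:160,190:380]
cv2.imwrite('pics/w1c.png',cv2.resize(im,None,fx=4.2,fy=4.2,interpolation=cv2.INTER_CUBIC))
g=cv2.cvtColor(c['color'],cv2.COLOR_BGR2GRAY)
m=(g[95:125,300:325]<45).astype(np.uint8)
n,l,st,ce=cv2.connectedComponentsWithStats(m);k=l[13,11]
print(st,ce)
p=ce[k]+[300,95];print('pin',p,onplane(c,p,64), st[k])
E
```

```text
[[  0   0  25  30 750]] [[12.  14.5]]
pin [312.  109.5] [[578.58499045 291.178415    64.        ]] [  0   0  25  30 750]
```

View pics/w1c.png

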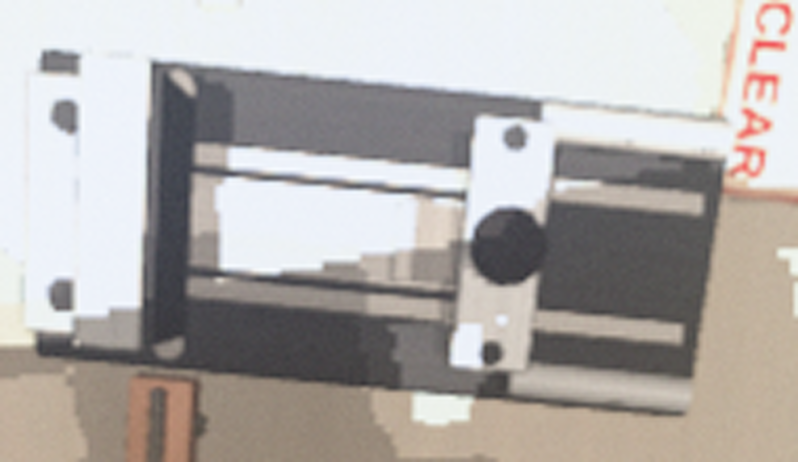

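The enlarged crop shows the plate's front corners at (40,50) and (40,356), and its right rear corner at (688,412). The pin head is at (508,245). The jaw top runs from (80,55) and (152,62) to (142,350) and (75,345).

```bash
cat > m.py <<'E'
from h import *
c=load('w1')
P=lambda q,z:onplane(c,np.array(q)/4.2+[190,50]-0.4,z)[:,:2]
pl=P([(40,50),(40,356),(688,412),(540,105)],10);pin=P([(508,245)],64)[0];j=P([(80,55),(152,62),(142,350),(75,345)],70)
fj=P([(30,72),(25,328)],30)
an=lambda v:np.degrees(np.arctan2(v[1],v[0]))
print('plate',pl.round(1),an(pl[2]-pl[1]),an(pl[3]-pl[0]),an(pl[1]-pl[0])+90)
print('lens',np.linalg.norm(pl[2]-pl[1]),np.linalg.norm(pl[0]-pl[1]))
print('jaw',j.round(1),an(j[2]-j[1])+90,an(j[3]-j[0])+90,np.linalg.norm(j[0]-j[3]),np.linalg.norm(j[0]-j[1]))
print('fixed',fj.round(1),an(fj[1]-fj[0])+90,np.linalg.norm(fj[1]-fj[0]),'pin',pin)
for y in [-5,-6,-7]:
    a=np.radians(y);u=np.array([np.cos(a),np.sin(a)]);v=np.array([-u[1],u[0]])
    o=pin-35*u;f=lambda q:np.c_[(q-o)@u,(q-o)@v].round(1).tolist()
    print(y,o,'jaw',f(j),'pl',f(pl),'fix',f(fj))
E
python3 m.py
```

```text
plate [[457.3 343.4]
 [451.1 264.5]
 [634.2 248.7]
 [589.5 329.6]] -4.934498963117329 -5.945334219610416 -4.44955687586787
lens 183.68634571673832 79.05515744508415
jaw [[481.3 332.6]
 [497.1 331.2]
 [491.5 269.2]
 [475.9 270.4]] -5.205240280423894 -5.020716934505799 62.492445764976935 15.875513378341225
fixed [[459.5 335.1]
 [453.2 272.9]] -5.782065699534343 62.52569845667743 pin [577.12815458 292.64646869]
-5 [542.26134014 295.69691969] jaw [[-63.9, 31.5], [-48.0, 31.4], [-48.3, -30.8], [-63.9, -31.0]] pl [[-88.8, 40.1], [-88.1, -39.0], [95.6, -38.8], [44.1, 37.9]] fix [[-85.9, 32.0], [-86.7, -30.5]]
-6 [542.31988824 296.30496491] jaw [[-64.4, 29.8], [-48.6, 29.9], [-47.7, -32.3], [-63.4, -32.7]] pl [[-89.5, 37.9], [-87.4, -41.1], [96.3, -37.7], [43.5, 38.0]] fix [[-86.4, 29.9], [-86.2, -32.6]]
-7 [542.38903927 296.91189571] jaw [[-65.0, 28.0], [-49.1, 28.5], [-47.1, -33.7], [-62.8, -34.4]] pl [[-90.1, 35.7], [-86.6, -43.2], [97.0, -36.6], [42.8, 38.2]] fix [[-86.9, 27.8], [-85.6, -34.7]]
```

The measurements fit: plate 184x79 mm, yaw about -5.2°, origin near (542.2, 295.8), jaw front at x of about -64 to -66. I'll push with shut fingers and the tool's y axis along the slide. First I'll turn -84.8° (-14.1 units) and go above the start point at (450.6, 304.1).

move_arm(rows=[[[-12,-10,0,-1.6,-1],[-24,-20,0,-3.2,-1],[-36,-30,0,-4.8,-1],[-48,-40,0,-6.4,-1],[-60,-50,0,-8.0,-1],[-72,-62,0,-9.6,-1],[-84,-75,0,-11.2,-1],[-94,-85,0,-12.8,-1],[-99,-90,0,-14.1,-1],[-99,-90,0,-14.1,-1],[-99,-90,0,-14.1,-1]]])

```text
time_s: 2.45
eef_pos: [451.5, 303.1, 239.2]
ee_rot: [-0.0, 0.741, 0.671, -0.0]
force: [0.2, 0.3, 0.9]
grip_width: -0.004
```

```bash
cat > w.py <<'E'
from h import *
s=sense();q=s['ee_rot'];T=R.from_quat(q[[1,2,3,0]]).as_matrix()
a=np.radians(-5.2);u=np.array([np.cos(a),np.sin(a),0]);v=np.array([-u[1],u[0],0]);o=np.array([542.2,295.8,0])
d=s['eef_pos']-o
print('t',s['time_s'],'vice',(d@u).round(1),(d@v).round(1),d[2].round(1),'tool y yaw',np.degrees(np.arctan2(T[1,1],T[0,1])),'F',s['force'].round(1),s['joints'].round(2))
for X in (-92,-60,-10): print(X,'shift to z57',((o+X*u+[0,0,57]-s['eef_pos'])@T).round(1))
E
python3 w.py
```

```text
t 2.45 vice -90.9 -0.9 239.2 tool y yaw -5.699855629794082 F [0.2 0.3 0.9] [ 0.38  0.35  1.44  0.    1.35 -1.1 ]
-92 shift to z57 [  0.9  -0.9 182.2]
-60 shift to z57 [  1.2  31.1 182.1]
-10 shift to z57 [  1.7  81.1 182.1]
```

move_arm(rows=[[[1,-3,40,0,-1],[1,-3,80,0,-1],[1,-3,120,0,-1],[1,-3,150,0,-1],[1,-3,170,0,-1],[1,-3,182,0,-1],[1,-3,182,0,-1],[1,-3,182,0,-1]]])

```text
time_s: 3.45
eef_pos: [449.0, 304.5, 58.0]
ee_rot: [0.0, 0.742, 0.671, 0.0]
force: [1.3, 0.6, -0.3]
grip_width: -0.003
```

```bash
python3 w.py; python3 - <<'E'
from h import *
f=lambda i:cv2.resize(i,(400,300),interpolation=cv2.INTER_CUBIC)
a=cap('wrist','w2.png')['color'];s=cap('scene','s2.png')['color'];d=cap('side','d2.png')['color']
cv2.imwrite('pics/v2.png',np.vstack([np.hstack([f(a),f(s)]),np.hstack([f(s[240:330,140:260]),f(d[240:330,190:310])])]))
E
```

```text
t 3.45 vice -93.6 0.2 58.0 tool y yaw -5.7323011503000325 F [ 1.3  0.6 -0.3] [ 0.38  0.56  1.65  0.    0.93 -1.09]
-92 shift to z57 [-0.2  1.6  1. ]
-60 shift to z57 [ 0.1 33.6  1. ]
-10 shift to z57 [ 0.6 83.6  1.1]
```

View pics/v2.png

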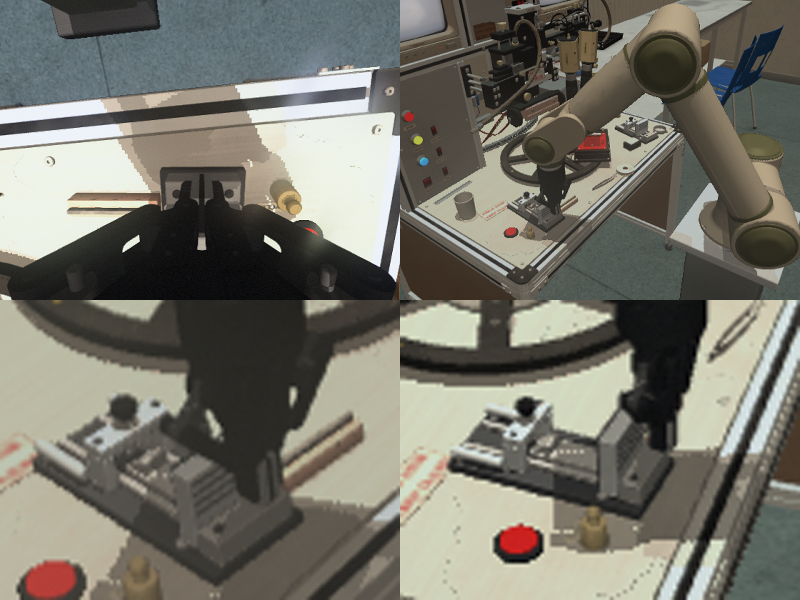

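The fingers stand in front of the jaw, above the fixed jaw, with clearance and zero force. I'll push to just short of the expected stop first.

move_arm(rows=[[[0,8,0,0,-1],[0,16,0,0,-1],[0,24,0,0,-1],[0,32,0,0,-1],[0,40,0,0,-1],[0,48,0,0,-1],[0,56,0,0,-1],[0,62,0,0,-1],[0,68,0,0,-1],[0,68,0,0,-1]]])

```text
time_s: 4.85
eef_pos: [515.7, 298.1, 57.7]
ee_rot: [-0.001, 0.741, 0.671, -0.001]
force: [-8.8, 3.1, 4.8]
grip_width: 0.003
```

```bash
python3 w.py; python3 - <<'E'
from h import *
f=lambda i:cv2.resize(i,(400,300),interpolation=cv2.INTER_CUBIC)
a=cap('wrist','w3.png')['color'];s=cap('scene','s3.png')['color'];d=cap('side','d3.png')['color']
cv2.imwrite('pics/v3.png',np.hstack([f(s[240:330,140:260]),f(d[240:330,190:310])]))
E
```

```text
t 4.85 vice -26.6 -0.1 57.7 tool y yaw -5.713392432237066 F [-8.8  3.1  4.8] [ 0.33  0.66  1.47  0.    1.02 -1.15]
-92 shift to z57 [ -0.4 -65.4   0.9]
-60 shift to z57 [ -0.2 -33.4   0.8]
-10 shift to z57 [ 0.3 16.6  0.7]
```

View pics/v3.png

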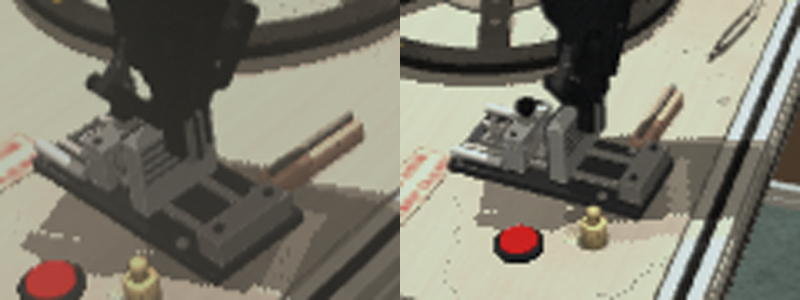

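The jaw is at about 50 mm with a force of about 9 N, matching the spring. I'll go on gently to the stop.

move_arm(rows=[[[0,3,0,0,-1],[0,5,0,0,-1],[0,7,0,0,-1],[0,8,0,0,-1],[0,8,0,0,-1]]])

```text
time_s: 5.62
eef_pos: [522.3, 297.5, 57.6]
ee_rot: [-0.002, 0.741, 0.671, -0.003]
force: [-9.0, 1.6, 6.5]
grip_width: 0.0
```

move_arm(rows=[[[0,1,0,0,-1],[0,2,0,0,-1],[0,2,0,0,-1]]])

```text
time_s: 6.0
eef_pos: [523.2, 297.5, 57.6]
ee_rot: [-0.004, 0.741, 0.671, -0.004]
force: [-8.7, 0.6, 5.8]
grip_width: 0.0
```

move_arm(rows=[[[0,2,0,0,-1],[0,4,0,0,-1],[0,4,0,0,-1]]])

```text
time_s: 6.38
eef_pos: [526.1, 297.2, 57.6]
ee_rot: [-0.005, 0.741, 0.671, -0.006]
force: [-9.6, 0.2, 7.5]
grip_width: 0.001
```

```bash
python3 w.py; python3 - <<'E'
from h import *
print(sense()['tau'].round(2),sense()['wrist_torque'])
f=lambda i:cv2.resize(i,(400,300),interpolation=cv2.INTER_CUBIC)
a=cap('wrist','w4.png')['color'];s=cap('scene','s4.png')['color'];d=cap('side','d4.png')['color']
cv2.imwrite('pics/v4.png',np.hstack([f(s[240:330,140:260]),f(d[240:330,190:310])]))
E
```

```text
t 6.375 vice -16.2 -0.1 57.6 tool y yaw -5.678331295964294 F [-9.6  0.2  7.5] [ 0.32  0.68  1.43  0.    1.04 -1.16]
-92 shift to z57 [ -0.5 -75.8   1.7]
-60 shift to z57 [ -0.2 -43.8   1.2]
-10 shift to z57 [0.2 6.2 0.5]
[-3.040e+00 -5.004e+01 -2.412e+01 -6.400e-01 -2.040e+00 -1.000e-02] [0.08561593 1.39042573 0.03506727]
```

View pics/v4.png

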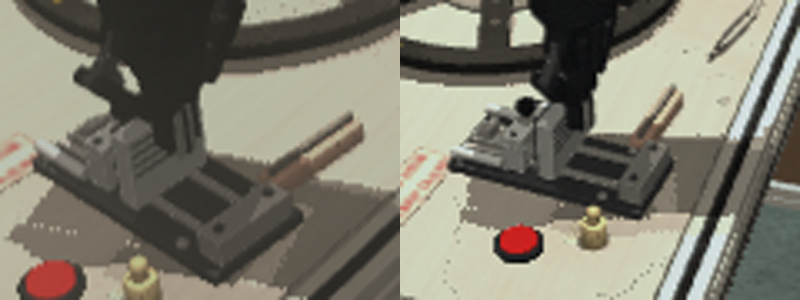

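TCP is consistent with the jaw near 0.058–0.060, but the force hasn't risen above the spring's. I'll go on in small steps until the hard stop shows in the force.

move_arm(rows=[[[0,2,0,0,-1],[0,3,0,0,-1],[0,3,0,0,-1]]])

```text
time_s: 6.9
eef_pos: [527.3, 297.1, 57.6]
ee_rot: [-0.006, 0.741, 0.671, -0.008]
force: [-12.0, 0.5, 9.9]
grip_width: 0.002
```

move_arm(rows=[[[0,2,0,0,-1],[0,3,0,0,-1],[0,3,0,0,-1]]])

```text
time_s: 7.28
eef_pos: [527.3, 297.0, 57.6]
ee_rot: [-0.009, 0.741, 0.671, -0.011]
force: [-19.6, 0.1, 14.0]
grip_width: 0.001
```

The hard stop is reached: x stayed at 527.3 while the force doubled to 20 N. I'll back off smoothly so the jaw returns onto its pin, then lift clear.

move_arm(rows=[[[0,-5,0,0,-1],[0,-11,0,0,-1],[0,-17,0,0,-1],[0,-23,0,0,-1],[0,-29,0,0,-1],[0,-35,0,0,-1],[0,-42,0,0,-1],[0,-50,0,0,-1],[0,-58,0,0,-1],[0,-58,0,0,-1]]])

```text
time_s: 8.52
eef_pos: [469.2, 302.9, 59.4]
ee_rot: [-0.009, 0.741, 0.672, -0.011]
force: [0.3, -0.4, -0.2]
grip_width: -0.001
```

move_arm(rows=[[[0,0,-30,0,-1],[0,0,-70,0,-1],[0,0,-110,0,-1],[0,-30,-150,0,-1],[0,-60,-180,0,-1],[0,-80,-180,0,-1],[0,-80,-180,0,-1],[0,-80,-180,0,-1]]])

```text
time_s: 9.52
eef_pos: [395.3, 310.9, 241.3]
ee_rot: [-0.009, 0.741, 0.672, -0.011]
force: [0.3, 0.9, 0.5]
grip_width: 0.006
```

```bash
python3 w.py; python3 - <<'E'
from h import *
f=lambda i:cv2.resize(i,(400,300),interpolation=cv2.INTER_CUBIC)
a=cap('wrist','w5.png')['color'];s=cap('scene','s5.png')['color'];d=cap('side','d5.png')['color']
cv2.imwrite('pics/v5.png',np.vstack([np.hstack([f(a),f(s)]),np.hstack([f(s[240:330,140:260]),f(d[240:330,190:310])])]))
E
```

```text
t 9.525 vice -147.7 1.7 241.3 tool y yaw -5.619607295079502 F [0.3 0.9 0.5] [ 0.43  0.28  1.54  0.01  1.35 -1.05]
-92 shift to z57 [ -0.4  60.8 182.6]
-60 shift to z57 [ -0.2  92.8 181.7]
-10 shift to z57 [  0.2 142.8 180.3]
```

View pics/v5.png

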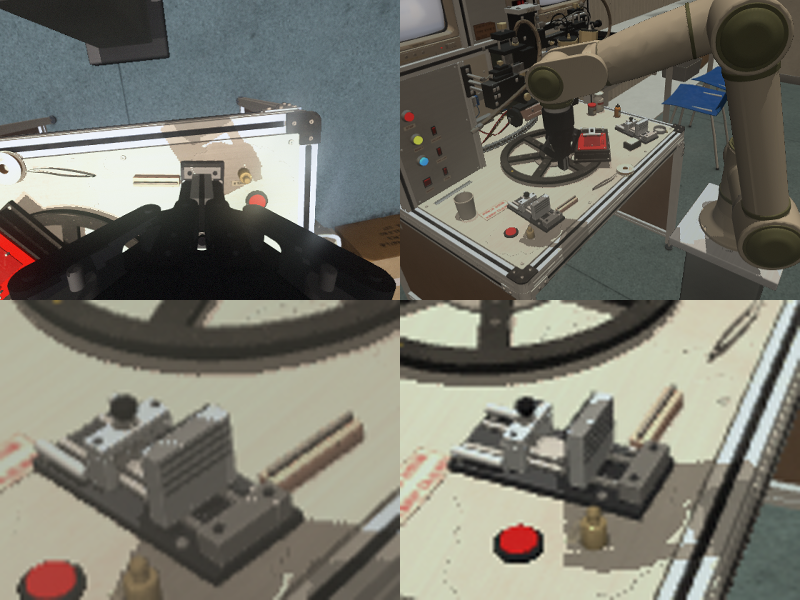

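The jaw stands half open with the pin head down, and the fingers are clear. I'll do one numeric check of the jaw position, then hand in.

```bash
python3 - <<'E'
from h import *
a=np.radians(-5.2);u=np.array([np.cos(a),np.sin(a)]);v=np.array([-u[1],u[0]]);o=np.array([542.2,295.8])
p=onplane(load('s5'),[(140+232*.3,240+110*.3),(140+165*.3,240+166*.3)],70)[:,:2]-o
q=onplane(load('d5'),[(190+212*.3,240+100*.3),(190+182*.3,240+133*.3)],70)[:,:2]-o
print('front top corners in vice frame (expect x -36, y -32/+32)',np.c_[p@u,p@v].round(1),np.c_[q@u,q@v].round(1))
print(sense()['force'],sense()['dq'].round(3)); ctrl.finish_job()
E
```

```text
front top corners in vice frame (expect x -36, y -32/+32) [[-33.6 -34.7]
 [-41.9  31.2]] [[-38.1 -18.9]
 [-33.1  32.6]]
[-0.30475122  0.32317889 -0.85027838] [ 0.003 -0.003  0.004 -0.    -0.001 -0.   ]
the job is handed in; nothing more can be done
```

I pushed the shut vice's jaw (the one on the robot's left) back to its stop with the closed fingertips on its front face. I then backed off smoothly, lifted clear and handed the job in at about 9.7 s. No verdict was reported.

- **Stop reached:** the tool stayed at x = 527.3 mm while the force rose from about 10 N to about 20 N. That fits the jaw at its 60 mm stop.
- **Latched:** the last pictures show the jaw half open with the pin head down. The jaw's front corners, picked by eye in the scene and side views, came out at x of -33 to -42 mm, against -36 mm for a latched jaw. That is a rough agreement only. One corner in the side view was clearly mispicked, reading y = -19 instead of -32 mm.
- **Nothing else disturbed:** at the end the force was about zero. The other vice and the loose items look unmoved in the pictures, but I did not measure them again.

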